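# Set up the swing-out leg of the draining rack and hold it

### The job

Set up the support leg of the draining rack: lift the orange plunger knob, swing the leg round until it is in line with the rack and let the plunger drop home in the second slot. Then take the blue handle, draw the leg out against its spring to the length mark (45 mm out; the red line has just come out from under the yellow plate), and while holding it there slide the red cam lever fully closed, away from the leg handle's post. Finish still holding the blue handle, with the leg at its mark and the lever closed; leave the other kitchen things where they are.

Things in the scene. Friction and masses are not known exactly. Their poses are not given: they have to be found in the camera images.
- rack: draining rack, fixed. Origin: on the counter, on the vertical pivot axis of the leg's grey swing head; y axis along the rack. Deck 190 mm wide, 62 mm high, wire rails 71 mm high, y = 120 to 420 mm; plates to 230 mm high beyond y = 295. HEAD FRAME used below: same origin, X outward along the leg, Y left of X, Z up; X lies at angle (rack yaw - 1.571 + 0.70 - swing), so along the rack's -y at swing = 0.70
- swing (a joint): angle of the swing head, rad: 0 = stowed (first slot of the index plate), 0.70 = working position, in line with the rack (second slot); grows clockwise seen from above, up to 0.95. Stays where it is left, light friction; the plunger locks it to about 0.02 rad
- plunger (a joint): lift of the sprung plunger, m: 0 = home in a slot; above 0.012 its tip clears the index plate (top 30 mm high), on which it rests at 0.012 if let go between the slots; 0.020 = highest. The spring pushes it down with 6 to 10 N. A slot leaves the pin 1.5 mm of play to either side
- knob (a point): middle of the orange plunger knob: an upright cylinder 26 mm across, 30 mm tall, its middle 100 mm above the counter when home; at X = 60, Y = -60 mm in the head frame, so it turns with the head. The grey head near it is at most 62 mm high (the pivot hub 76 mm)
- leg (a joint): how far the telescopic leg is drawn out along X, m: starts at 0, 0.045 = length mark (red line just clear of the yellow plate's front edge), 0.075 = end stop. A spring draws it back in with 3 N at the start and 6 N at the mark
- leg_handle: blue bar on the leg, 12 x 12 mm section, along the head's Y from Y = -56 to +72 mm, middle line 110 mm above the counter, free below (the leg's top is 56 mm high), carried by one steel post 12 mm thick at Y = -50 mm. Origin: on the counter below the bar, on the leg's centre line, X = 185 mm + leg; axes as the head frame
- cam (a joint): travel of the red cam lever along the head's +Y, m: starts at 0 to 0.008 (open), 0.030 = fully closed. Slides with about 2 N of friction, stays where it is left. Its nose enters a notch in the leg with 5 mm of play to either side, so it passes about 0.020 only if the leg is within 5 mm of its mark
- paddle (a point): pushing face of the red lever's paddle, an upright plate 6 mm thick above the blue bar, 120 to 140 mm above the counter, X = 163 to 271 mm, riser at X = 163 to 177. The face looks to -Y and lies at Y = 25 mm + cam; this point: X = 235 mm, 130 mm high. Fingers astride the bar reach it by sliding along the bar to +Y
- mug: white mug, 80 mm across, 90 mm tall, standing on the rack's deck; a bystander, origin at the centre of its underside
- soap: green bottle, 60 mm across, 170 mm tall; a bystander, origin at the centre of its underside
- jar: glass jar with a red lid, 70 mm across, 90 mm tall; a bystander, origin at the centre of its underside
- tumbler: clear plastic tumbler, 68 mm across, 110 mm tall; a bystander, origin at the centre of its underside
- sponge_box: black box 110 x 80 x 60 mm with a yellow sponge block standing in it, 66 mm tall; a bystander, origin at the centre of its underside

How it is judged:
On the way, in this order (a step that is already met when the one before it is completed fails the run):
1. the plunger is lifted out of the first slot before the head is turned (value of joint plunger above 0.01 m and value of joint swing below 0.08 rad).
2. the head stands at its working position with the plunger home (value of joint swing between 0.65 and 0.75 rad and value of joint plunger below 0.003 m), for 0.2 s.
3. the fingers hold the leg at its mark while the lever is still open (value of joint leg between 0.0405 and 0.0495 m and contact force between the fingers and leg_handle above 1.5 N and value of joint cam below 0.018 m), for 0.2 s.
4. the lever is closed with the leg still held at its mark (value of joint leg between 0.0405 and 0.0495 m and contact force between the fingers and leg_handle above 1.5 N and value of joint cam above 0.026 m), for 0.2 s.
At the end, for the whole second after the job is handed in: head within 0.05 rad of its working position, plunger home within 3 mm, leg within 4.5 mm of its mark (so the notch, with 5 mm of play, does not carry it), lever within 4 mm of closed, and the fingers pressing on the blue handle with more than 1.5 N (all of step 2 and all of step 4); the arm keeps its last pose, push and grip.
It fails at once if one of the other kitchen things is moved by more than 30 mm (distance of any of mug, soap, jar, tumbler, sponge_box from where it was at the start of the episode above 0.03 m).
It also fails if it takes over 54 s, if anything falls off the work surface, if the arm or the gripper's body presses on something with over 40 N, if the wrist force passes 120 N, or if a joint passes its speed limit or range.

### The arm

A 6-joint arm with a two-finger parallel gripper is mounted at the origin on the work surface. World frame = base frame: x ahead of the robot, y to its left, z up, the work surface at z = 0. Lengths are in m, angles in rad, forces in N, time in s.
With the tool pointing down it reaches from about 0.2 to 0.875 m from the base axis. Payload 3.4 kg.
Tool frame: the origin (TCP) lies at the very end of the fingers, on their centre line; the grasp point (between the pads) lies 19 mm behind it (ctrl.grasp_offset is the distance from the TCP to the grasp point, in m); z points along the fingers, y is the direction in which the jaws open and shut (so a half turn about z gives the same grasp; the last joint's range is limited). The gripper opens to 94 mm and grips with 3 to 60 N. Pads are 16 mm wide; open, the fingers measure 119 mm over their backs; the gripper's body (75 mm by 177 mm) begins 78 mm behind the grasp point.
Start: joints at [-1.424, 0.276, 1.505, -0, 1.361, -0.121], TCP at [0.152, -0.555, 0.205] pointing down, gripper open.
Joint ranges: [-2.89, 2.89], [-0.75, 2.08], [0.22, 2.7], [-1.18, 4.32], [0.11, 2.71], [-2.7, 2.7]. Speed limits (rad/s): [2.57, 2.57, 3.14, 3.14, 3.14, 3.14].

### API

Orientations are given as a unit quaternion [w, x, y, z].
In Python, from bench import ctrl, cams, models gives the robot as it stands.
- The arm moves only by the tool play_rows, never from a script. Its argument "commands" is a list of rows, each a list of 7 numbers: the shift along the world's x, y, z in m, then the turn, a rotation vector about the world's x, y, z in degrees, then the closure in counts, from 0 (fully open) to 255 (shut). A call has 1 to 8 rows; each row shifts and turns the commanded pose from where the row before left it; what a row does not reach is not made up. A row lasts 1/12 s, in which the tool goes at most 41.7 mm and 7.16 degrees, less where a joint would pass 70% of its speed; a pose out of reach is approached as far as the arm can. A call is refused whole if a number of a shift passes 0.0417 or a number of a turn 7.16, either way. A call with a gripper value outside its range is refused whole. The fingers move at their own pace and stop on an object; the grip force is fixed at half the most. Time passes only in rows, so rows that do not move let the fingers close. It gives the time, the measured TCP pose, the force and the opening at its end, in the units of the state.
- ctrl.sense(): the state, without advancing time (a new reading comes with each control period).
- cams.capture(name): name is "scene" or "top" or "wrist"; returns the picture (480x640x3 uint8, red, green, blue); there is no depth.
- cams.get_calibration(name): a dict with "fx", "fy", "cx", "cy" (pixels), "origin" and "orientation" of the camera in the world. Camera axes: x right, y down, z forward; pixel columns grow to the right and rows downward; lengths in m; the calibration is good to about 2 mm. A picture is of the moment at which its call begins: read the wrist's pose just before it. get_calibration takes no time and is no camera call; for the wrist camera it gives the pose at the moment of the call.
- ctrl.sign_off(): hands the job in, once; it reports no verdict.
Trained networks look in the newest picture that a camera, given by its name, has taken for a name from the list of things; names that differ only in an ending like _2 or _b are one class to them, and where a whole thing is asked for, a point or a joint stands for the part that bears it (a point fixed in the world has none). Each returns a list of dicts, best first, with "p" (0 to 1); they miss things now and then, are a little off and sometimes report something else, mostly with a low value. They report only what shows in the picture. A call takes as long as a camera call.
- models.look_for(query, camera): "extent" ([left, top, right, bottom] in pixels, round what is visible of it).
The state is a dict: "time": time; "joints": joint angles; "qvel": joint speeds; "joint_torque": joint torques, N m; "position": TCP position; "eef_rot": TCP orientation; "ft_force": force on the tool from outside, world axes, zero at the start; "ft_torque": the same for the moment, N m; "grip_width": opening from 0.0 (shut) to 1.0 (fully open).
Only numpy, scipy, OpenCV 4.12 (cv2) and the standard library are available. Lean on these libraries where they do the work, as an engineer would, in place of code of your own. Each camera call takes 0.05 s, during which the arm holds its last target. There are 200 camera calls.

## Working session

There is one attempt and no reset: what is moved stays moved. The work goes in short steps, Python scripts to look and compute and a tool call to move; the robot and the scene stay as the last step left them, time stands still between calls to the robot, and variables do not carry over. Pictures are saved under pics/ and viewed, about 8 in all and at most 12, crops included, and the job is handed in when it is done.

Besides the shell and the picture viewer there is one more tool, called by a JSON object that holds its "fn" and its "kwargs". play_rows: Moves the arm, as the interface text tells. Its arguments: {"type":"object","properties":{"commands":{"type":"array","items":{"type":"array","items":{"type":"number"}}}},"required":["commands"]}

```bash
mkdir -p pics; ls; python3 - <<'E'
from bench import ctrl,cams,models
import cv2,numpy as np
s=ctrl.sense(); print(s['time'],s['position'],s['eef_rot'],s['grip_width'],ctrl.grasp_offset)
for n in ['scene','top']:
    im=cams.capture(n); cv2.imwrite(f'pics/{n}0.png',im[:,:,::-1])
    c=cams.get_calibration(n); print(n,c)
    for q in ['knob','leg_handle','paddle','mug','soap','jar','tumbler','sponge_box','rack']:
        r=models.look_for(q,n); print(q,[(x['extent'],round(x['p'],2)) for x in r[:2]])
E
```

```text
pics
0.0 [ 0.15203757 -0.5539688   0.2046335 ] [-8.67851328e-04  9.91047452e-01  1.33507281e-01 -2.35058407e-05] 0.9985169170159237 0.0188
scene {'fx': 520.577516353737, 'fy': 520.577516353737, 'cx': 313.24369649240117, 'cy': 245.79403891694702, 'origin': array([ 1.15232007, -0.16046823,  0.84463151]), 'orientation': array([-0.25395892,  0.74578959,  0.58030408, -0.20627632])}
knob [([330.0, 239.0, 345.8, 263.1], 0.76)]
leg_handle [([306.7, 297.0, 381.8, 328.9], 0.9)]
paddle [([315.8, 297.6, 362.2, 356.1], 0.57)]
mug [([444.3, 173.2, 497.3, 236.8], 0.9)]
soap [([129.5, 197.5, 175.7, 266.7], 0.81)]
jar [([122.4, 251.3, 167.9, 303.0], 0.96)]
tumbler [([107.0, 280.1, 161.3, 340.0], 0.78)]
sponge_box [([165.9, 174.3, 209.2, 233.9], 0.64)]
rack [([308.8, 112.6, 593.5, 356.7], 0.9), ([121.8, 252.8, 168.9, 301.0], 0.16)]
top {'fx': 471.9808044728281, 'fy': 471.9808044728281, 'cx': 319.31828017101185, 'cy': 239.4530019748518, 'origin': array([ 0.49265024, -0.03272208,  1.01718684]), 'orientation': array([-0.0447447 ,  0.7111339 , -0.70109066,  0.02753859])}
knob [([304.0, 230.3, 320.2, 246.8], 0.44)]
leg_handle [([302.4, 141.9, 351.1, 192.5], 0.9)]
paddle [([307.1, 114.1, 353.8, 206.0], 0.86)]
mug [([141.3, 225.4, 196.1, 286.6], 0.91), ([298.7, 144.2, 349.9, 190.5], 0.74)]
soap [([456.2, 290.1, 505.7, 325.7], 0.97), ([301.5, 142.8, 352.0, 191.0], 0.43)]
jar [([463.8, 250.8, 504.7, 287.4], 0.82)]
tumbler [([470.2, 214.7, 521.7, 246.9], 0.76), ([303.5, 231.2, 316.3, 240.8], 0.5)]
sponge_box [([413.0, 328.6, 459.8, 389.8], 0.74)]
rack [([27.1, 122.9, 350.6, 320.9], 0.6)]
```

View pics/top0.png

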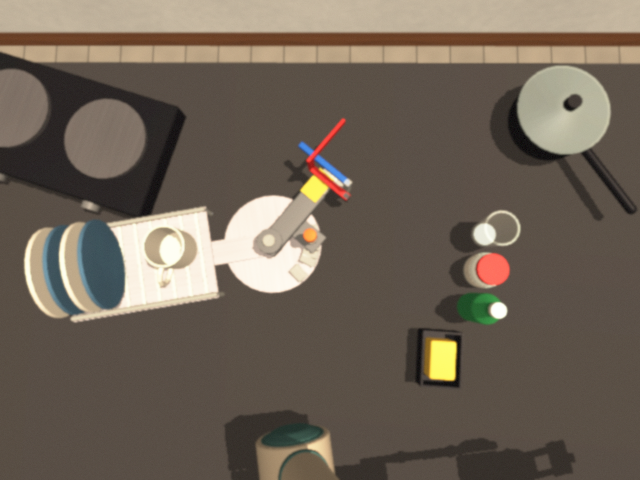

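View pics/scene0.png

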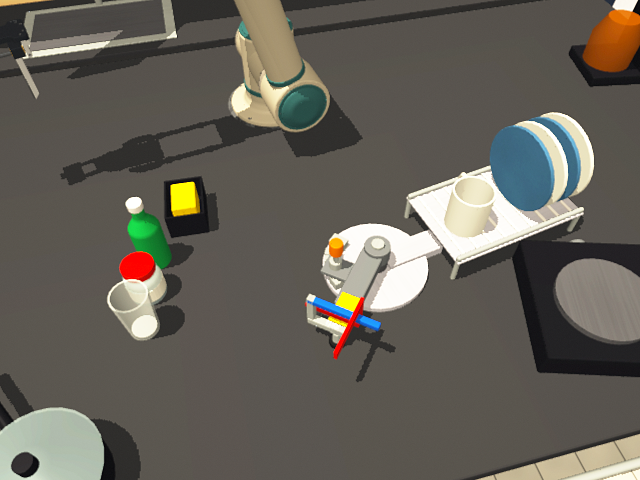

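```bash
cat > h.py <<'E'
import numpy as np, cv2
from bench import ctrl,cams,models
from scipy.spatial.transform import Rotation as R
from scipy.optimize import least_squares
def proj(c,P):
    q=c['orientation']; r=R.from_quat([q[1],q[2],q[3],q[0]])
    p=r.inv().apply(np.atleast_2d(P)-c['origin'])
    return np.c_[c['fx']*p[:,0]/p[:,2]+c['cx'],c['fy']*p[:,1]/p[:,2]+c['cy']]
def unproj(c,uv,z):
    q=c['orientation']; r=R.from_quat([q[1],q[2],q[3],q[0]])
    d=r.apply([(uv[0]-c['cx'])/c['fx'],(uv[1]-c['cy'])/c['fy'],1])
    return c['origin']+d*(z-c['origin'][2])/d[2]
def H(pose,X,Y,Z,swing,leg=0):
    a=pose[2]-np.pi/2+.70-swing
    return np.array([pose[0]+X*np.cos(a)-Y*np.sin(a),pose[1]+X*np.sin(a)+Y*np.cos(a),Z])
E
python3 - <<'E'
from h import *
C={n:cams.get_calibration(n) for n in('top','scene')}
obs=[('top',(269,241),(0,0,.076)),('scene',(376.5,243),(0,0,.076)),
('top',(310,235),(.06,-.06,.115)),('scene',(336,241),(.06,-.06,.115)),
('top',(301,146),(.185,.072,.116)),('scene',(379,326),(.185,.072,.11)),('scene',(311,299),(.185,-.056,.116)),('top',(349,181),(.185,-.056,.116))]
def f(p): return np.concatenate([proj(C[n],H(p,*P,p[3]))[0]-uv for n,uv,P in obs])
def g(p): # rack corners fix yaw separately
    r=[]
    for n,uv,P in [('top',(209,209),(.095,.12,.071)),('top',(217,297),(-.095,.12,.071))]:
        w=np.array([p[0]+P[0]*np.cos(p[2])-P[1]*np.sin(p[2]),p[1]+P[0]*np.sin(p[2])+P[1]*np.cos(p[2]),P[2]])
        r.append(proj(C[n],w)[0]-uv)
    return np.concatenate(r)
s=least_squares(lambda p:np.r_[f(p),g(p)],[.5,.07,0,0],loss='soft_l1')
print(s.x, np.round(np.r_[f(s.x),g(s.x)].reshape(-1,2),1).tolist())
s0=least_squares(lambda p:f(np.r_[p,0]),[.5,.07,0],loss='soft_l1');print(s0.x,np.round(f(np.r_[s0.x,0]).reshape(-1,2),1).tolist(),np.round(g(s0.x),1))
p=s0.x
for sw in(0,.7): print(sw,'knob',H(p,.06,-.06,.1,sw),'bar',H(p,.23,0,.11,sw))
for n,uv in [('mug',(172,250)),('jar',(485,270)),('tumbler',(490,232)),('soap',(480,308)),('box',(436,358))]: print(n,unproj(C['top'],uv,.06))
E
```

```text
[ 0.58479016  0.09224174  0.17503559 -0.02517346] [[-0.1, -0.1], [-0.6, -0.7], [0.1, -0.5], [-1.4, 1.1], [-2.5, -2.8], [1.0, 0.1], [-3.7, -2.5], [0.3, 2.5], [-4.6, -4.1], [0.1, 0.4]]
[0.58523203 0.09282244 0.19582317] [[-0.4, -0.3], [-0.2, -0.5], [-0.2, -0.6], [-1.1, 1.1], [-2.3, -2.9], [0.9, 0.2], [-3.7, -2.6], [0.3, 2.6]] [-5.6 -2.9  1.   1.3]
0 knob [0.59458287 0.00848643 0.1       ] bar [ 0.76479848 -0.05089912  0.11      ]
0.7 knob [0.5380532  0.02229473 0.1       ] bar [ 0.62998405 -0.13278176  0.11      ]
mug [0.56507729 0.29305169 0.06      ]
jar [ 0.53337655 -0.34253925  0.06      ]
tumbler [ 0.61040546 -0.35413526  0.06      ]
soap [ 0.45755648 -0.33112522  0.06      ]
box [ 0.35820404 -0.24295468  0.06      ]
```

{"fn": "play_rows", "kwargs": {"commands": [[0.01,0.013,0.02,0,0,0,0],[0.02,0.025,0.02,0,0,3,0],[0.02,0.025,0,0,0,3,0],[0.02,0.025,0,0,0,3,0],[0.02,0.025,0,0,0,3,0],[0.02,0.025,0,0,0,3,0],[0.02,0.025,0,0,0,3,0],[0.02,0.025,0,0,0,3,0]]}}

```text
time: 1.67
position: [0.3029, -0.3652, 0.2457]
eef_rot: [0.0, 0.95, 0.313, 0.0]
ft_force: [0.7, 0.4, 0.1]
grip_width: 1.001
```

{"fn": "play_rows", "kwargs": {"commands": [[0.02,0.025,0,0,0,3,0],[0.02,0.025,0,0,0,3,0],[0.02,0.025,0,0,0,3,0],[0.02,0.025,0,0,0,3,0],[0.02,0.025,0,0,0,3,0],[0.02,0.025,0,0,0,0,0],[0.02,0.025,0,0,0,0,0],[0.02,0.025,0,0,0,0,0]]}}

```text
time: 2.33
position: [0.4629, -0.1651, 0.2457]
eef_rot: [0.0, 0.901, 0.433, 0.0]
ft_force: [0.3, -0.4, -0.3]
grip_width: 1.0
```

{"fn": "play_rows", "kwargs": {"commands": [[0.02,0.025,0,0,0,0,0],[0.02,0.025,0,0,0,0,0],[0.02,0.025,0,0,0,0,0],[0.02,0.025,0,0,0,0,0],[0.02,0.025,-0.01,0,0,0,0],[0.02,0.025,-0.02,0,0,0,0],[0.013,0.025,-0.02,0,0,0,0],[0,0,0,0,0,0,0]]}}

```text
time: 3.0
position: [0.595, 0.0131, 0.1911]
eef_rot: [-0.003, 0.9, 0.435, -0.002]
ft_force: [0.2, -0.4, -0.5]
grip_width: 1.002
```

```bash
python3 - <<'E'
from h import *
s=ctrl.sense(); print(s['time'],s['position'],s['eef_rot'])
c=cams.get_calibration('wrist'); im=cams.capture('wrist'); cv2.imwrite('pics/w1.png',im[:,:,::-1])
print(c['origin']); print([(x['extent'],x['p']) for x in models.look_for('knob','wrist')])
p=[.5852,.0928,.195]
print(proj(c,[H(p,.06,-.06,.115,0),H(p,.06,-.06,.1,0),H(p,0,0,.076,0),s['position']]))
E
```

```text
3.0 [0.59498926 0.01310086 0.19107186] [-0.00283557  0.90043976  0.43496754 -0.00185155]
[0.64029002 0.0671101  0.37165443]
[([305.0, 223.7, 339.2, 264.7], 0.68), ([460.0, 53.9, 528.7, 246.2], 0.43)]
[[322.22969925 247.76390844]
 [322.2024994  242.44598319]
 [248.7880707  162.74320195]
 [317.81522295 280.16615659]]
```

View pics/w1.png

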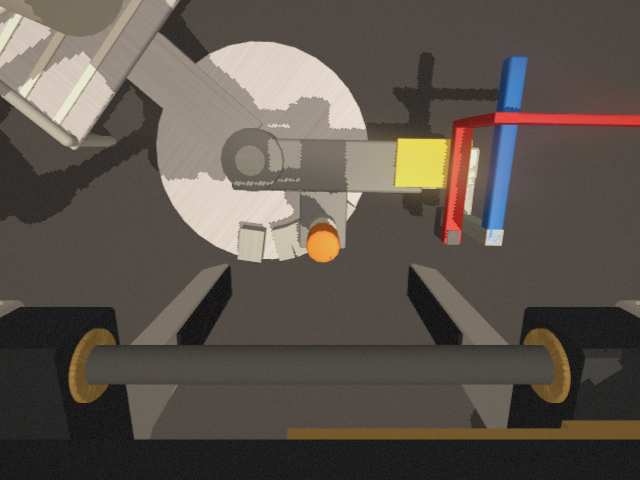

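{"fn": "play_rows", "kwargs": {"commands": [[0.001,-0.003,-0.02,0,0,0,0],[0,0,-0.025,0,0,0,0],[0,0,-0.025,0,0,0,0],[0,0,-0.025,0,0,0,0],[0,0,-0.013,0,0,0,0],[0,0,0,0,0,0,0],[0,0,0,0,0,0,0]]}}

```text
time: 3.68
position: [0.5961, 0.0042, 0.0883]
eef_rot: [0.0, 0.902, 0.433, 0.0]
ft_force: [0.7, -0.1, 0.2]
grip_width: 0.999
```

{"fn": "play_rows", "kwargs": {"commands": [[0,0,0,0,0,0,255],[0,0,0,0,0,0,255],[0,0,0,0,0,0,255],[0,0,0,0,0,0,255],[0,0,0,0,0,0,255],[0,0,0,0,0,0,255],[0,0,0,0,0,0,255],[0,0,0,0,0,0,255]]}}

```text
time: 4.35
position: [0.5962, 0.0055, 0.0875]
eef_rot: [0.0, 0.901, 0.433, 0.0]
ft_force: [0.8, -0.4, 0.4]
grip_width: 0.469
```

{"fn": "play_rows", "kwargs": {"commands": [[0,0.004,-0.002,0,0,0,255],[0,0,-0.002,0,0,0,255],[0,0,0,0,0,0,255],[0,0,0,0,0,0,255],[0,0,0,0,0,0,255],[0,0,0,0,0,0,255],[0,0,0,0,0,0,255],[0,0,0,0,0,0,255]]}}

```text
time: 5.02
position: [0.5955, 0.0101, 0.0829]
eef_rot: [-0.001, 0.901, 0.433, -0.0]
ft_force: [0.1, 3.4, -4.6]
grip_width: 0.27
```

{"fn": "play_rows", "kwargs": {"commands": [[0,0,0.006,0,0,0,255],[0,0,0.006,0,0,0,255],[0,0,0.005,0,0,0,255],[0,0,0,0,0,0,255],[0,0,0,0,0,0,255]]}}

```text
time: 5.43
position: [0.5955, 0.01, 0.1003]
eef_rot: [-0.001, 0.901, 0.433, -0.0]
ft_force: [-0.7, 5.1, -10.3]
grip_width: 0.271
```

```bash
python3 - <<'E'
from h import *
s=ctrl.sense(); print(s['time'],s['position'],s['ft_force'],s['grip_width'])
p0=[.5852,.0928,.195]; k=s['position'][:2]
# knob arc about pivot starting from measured knob
d=k-np.array(p0[:2]); print('r',np.hypot(*d), 'ang',np.arctan2(d[1],d[0]), 'expected',.195-np.pi/2+.7-np.pi/4)
prev=k
for i in range(1,15):
    a=-i*.05; q=np.array(p0[:2])+[d[0]*np.cos(a)-d[1]*np.sin(a),d[0]*np.sin(a)+d[1]*np.cos(a)]; print(-a,np.round(q-prev,4)); prev=q
im=cams.capture('wrist'); cv2.imwrite('pics/w2.png',im[:,:,::-1])
E
```

```text
5.4333 [0.59549116 0.01003382 0.10033958] [ -0.68554421   5.11309481 -10.30708877] 0.27111021833852683
r 0.08340352472976952 ang -1.447091110584056 expected -1.4611944901923448
0.05 [-0.0041 -0.0004]
0.1 [-0.0042 -0.0002]
0.15000000000000002 [-0.0042  0.    ]
0.2 [-0.0042  0.0002]
0.25 [-0.0041  0.0004]
0.30000000000000004 [-0.0041  0.0006]
0.35000000000000003 [-0.0041  0.0008]
0.4 [-0.004  0.001]
0.45 [-0.004   0.0012]
0.5 [-0.0039  0.0014]
0.55 [-0.0038  0.0016]
0.6000000000000001 [-0.0038  0.0018]
0.65 [-0.0037  0.002 ]
0.7000000000000001 [-0.0036  0.0022]
```

{"fn": "play_rows", "kwargs": {"commands": [[-0.0041,-0.0004,0,0,0,-2.86,255],[-0.0042,-0.0002,0,0,0,-2.86,255],[-0.0042,0,0,0,0,-2.86,255],[-0.0042,0.0002,0,0,0,-2.86,255],[-0.0041,0.0004,0,0,0,-2.86,255],[-0.0041,0.0006,0,0,0,-2.86,255],[-0.0041,0.0008,0,0,0,-2.86,255],[-0.004,0.001,0,0,0,-2.86,255]]}}

```text
time: 6.15
position: [0.5632, 0.0127, 0.1002]
eef_rot: [-0.001, 0.97, 0.245, 0.0]
ft_force: [1.3, 6.1, -10.1]
grip_width: 0.269
```

{"fn": "play_rows", "kwargs": {"commands": [[-0.004,0.0012,0,0,0,-2.86,255],[-0.0039,0.0014,0,0,0,-2.86,255],[-0.0038,0.0016,0,0,0,-2.86,255],[-0.0038,0.0018,0,0,0,-2.86,255],[-0.0037,0.002,0,0,0,-2.86,255],[-0.0038,0.0024,0,0,0,-2.86,255],[0,0,0,0,0,0,255],[0,0,0,0,0,0,255]]}}

```text
time: 6.82
position: [0.5402, 0.0233, 0.1004]
eef_rot: [-0.001, 0.995, 0.099, 0.0]
ft_force: [0.6, 6.8, -10.4]
grip_width: 0.271
```

```bash
python3 - <<'E'
from h import *
s=ctrl.sense(); print(s['time'],s['position'],s['ft_force'],s['grip_width'])
a=cams.capture('top')[100:340,180:480]; b=cams.capture('scene')[180:420,220:460]
im=np.hstack([cv2.resize(a,(500,400),interpolation=3)[:, :400],cv2.resize(b,(400,400),interpolation=3)]); cv2.imwrite('pics/s1.png',im[:,:,::-1])
E
```

```text
6.8167 [0.54019111 0.02333513 0.1003928 ] [  0.59333091   6.8413249  -10.35846134] 0.270911331707536
```

View pics/s1.png

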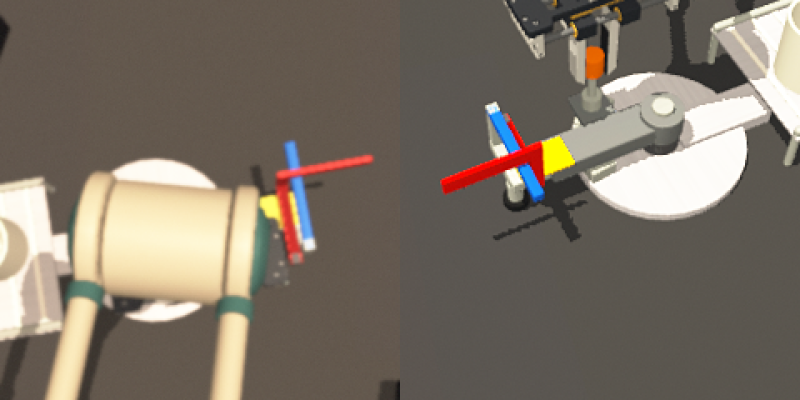

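{"fn": "play_rows", "kwargs": {"commands": [[-0.001,0.0006,0,0,0,0,255],[0,0,0,0,0,0,255],[0,0,-0.003,0,0,0,255],[0,0,-0.003,0,0,0,255],[0,0,-0.002,0,0,0,255],[0,0,0,0,0,0,255],[0,0,0,0,0,0,255]]}}

```text
time: 7.5
position: [0.5402, 0.0234, 0.0926]
eef_rot: [-0.0, 0.995, 0.099, 0.001]
ft_force: [2.2, 5.6, -8.8]
grip_width: 0.276
```

{"fn": "play_rows", "kwargs": {"commands": [[0,0,-0.003,0,0,0,255],[0,0,-0.003,0,0,0,255],[0,0,-0.003,0,0,0,255],[0,0,0,0,0,0,255],[0,0,0,0,0,0,255]]}}

```text
time: 7.92
position: [0.5402, 0.0234, 0.0839]
eef_rot: [-0.0, 0.995, 0.099, 0.001]
ft_force: [0.6, 5.9, -6.1]
grip_width: 0.272
```

{"fn": "play_rows", "kwargs": {"commands": [[0,0,0,0,0,0,0],[0,0,0,0,0,0,0],[0,0,0,0,0,0,0],[0,0,0,0,0,0,0],[0,0,0,0,0,0,0],[0,0,0,0,0,0,0],[0,0,0,0,0,0,0],[0,0,0,0,0,0,0]]}}

```text
time: 8.58
position: [0.5392, 0.0227, 0.0836]
eef_rot: [0.0, 0.995, 0.098, 0.0]
ft_force: [-0.4, -0.3, -0.8]
grip_width: 0.803
```

{"fn": "play_rows", "kwargs": {"commands": [[0,0,0.025,0,0,0,0],[0,0,0.03,0,0,0,0],[0,0,0.03,0,0,0,0],[0,0,0.03,0,0,0,0],[0,-0.02,0,0,0,0,0],[0,-0.02,0,0,0,0,0],[0,0,0,0,0,0,0],[0,0,0,0,0,0,0]]}}

```text
time: 9.25
position: [0.539, -0.0175, 0.1984]
eef_rot: [-0.0, 0.995, 0.098, -0.0]
ft_force: [-0.2, 0.7, -0.0]
grip_width: 0.996
```

```bash
python3 - <<'E'
from h import *
s=ctrl.sense(); print(s['time'],s['position'],s['eef_rot'],s['ft_force'],s['grip_width'])
c=cams.get_calibration('wrist'); a=cams.capture('wrist'); b=cams.capture('scene')[180:420,220:460]
p=[.5852,.0928,.195]
print(np.round(proj(c,[H(p,0,0,.076,.7),H(p,.06,-.06,.115,.7),H(p,.185,.072,.116,.7),H(p,.185,-.056,.116,.7)]),1))
cv2.imwrite('pics/w3.png',a[:,:,::-1])
cv2.imwrite('pics/s2.png',cv2.resize(b,(480,480),interpolation=3)[:,:,::-1])
E
```

```text
9.25 [ 0.53900736 -0.01746989  0.19842785] [-1.90626127e-04  9.95224594e-01  9.76113085e-02 -6.08035171e-05] [-0.20171708  0.67605392 -0.00167358] 0.9957716327090738
[[198.6 149.9]
 [267.2 232. ]
 [447.8  40.1]
 [432.8 227.4]]
```

View pics/w3.png

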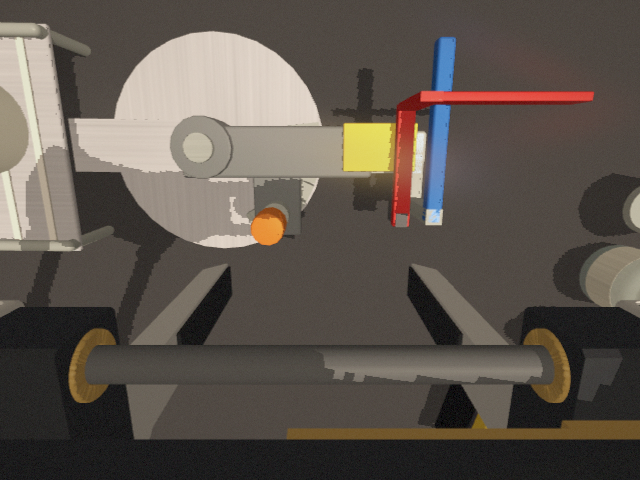

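View pics/s2.png

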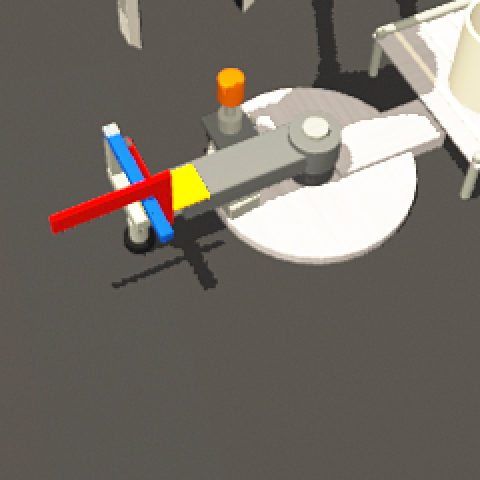

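```bash
python3 - <<'E'
from h import *
p=[.5852,.0928,.195]; c=cams.get_calibration('wrist'); t=cams.get_calibration('scene')
a=p[2]-np.pi/2
def toH(w): d=w[:2]-np.array(p[:2]); return np.r_[d@[np.cos(a),np.sin(a)],d@[-np.sin(a),np.cos(a)]]
for z in(.03,.05,.06,.08,.1,.12,.14):
    print(z,np.round(np.r_[toH(unproj(c,(401,216),z)),toH(unproj(t,(285,250),z)),toH(unproj(c,(404,108),z)),toH(unproj(c,(500,97),z))],3))
s=ctrl.sense()['position']; g=H(p,.185,-.010,.1,.7); print('TCP now',s,'target',g,'delta',g[:2]-s[:2], 'Xdir',np.cos(a),np.sin(a),'jaw ang',2*np.arctan2(.0976,.9952)-np.pi/2,'a',a)
im=cams.capture('scene')[225:315,230:320]; im2=cams.capture('wrist')[20:250,330:560]
cv2.imwrite('pics/z.png',np.hstack([cv2.resize(im,(400,400),interpolation=2),cv2.resize(im2,(400,400),interpolation=2)])[:,:,::-1])
E
```

```text
0.03 [ 0.179 -0.064  0.151 -0.092  0.176  0.037  0.263  0.047]
0.05 [ 0.175 -0.06   0.156 -0.077  0.172  0.035  0.254  0.045]
0.06 [ 0.172 -0.058  0.158 -0.07   0.17   0.034  0.249  0.043]
0.08 [ 0.168 -0.054  0.163 -0.055  0.165  0.033  0.24   0.041]
0.1 [ 0.163 -0.05   0.168 -0.041  0.161  0.031  0.23   0.038]
0.12 [ 0.158 -0.046  0.173 -0.026  0.156  0.029  0.221  0.036]
0.14 [ 0.154 -0.043  0.179 -0.011  0.152  0.027  0.211  0.033]
TCP now [ 0.53879812 -0.01648532  0.19806179] target [ 0.61123633 -0.09063148  0.1       ] delta [ 0.07243821 -0.07414617] Xdir 0.19376653496242205 -0.9810476695495772 jaw ang -1.3752800647673973 a -1.3757963267948965
```

View pics/z.png

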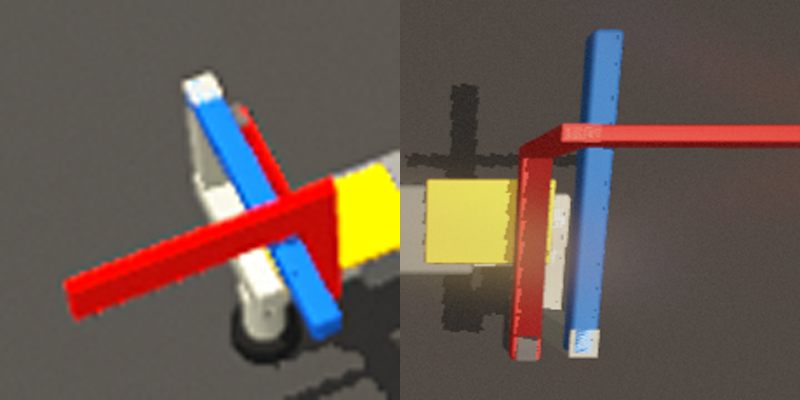

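{"fn": "play_rows", "kwargs": {"commands": [[0.015,-0.016,0,0,0,0,0],[0.02,-0.021,0,0,0,0,0],[0.02,-0.021,0,0,0,0,0],[0.015,-0.016,0,0,0,0,0],[0,0,-0.02,0,0,0,0],[0,0,-0.02,0,0,0,0],[0,0,0,0,0,0,0],[0,0,0,0,0,0,0]]}}

```text
time: 10.12
position: [0.6083, -0.0903, 0.1572]
eef_rot: [-0.001, 0.995, 0.099, -0.002]
ft_force: [-0.7, 0.8, -0.3]
grip_width: 1.0
```

```bash
python3 - <<'E'
from h import *
s=ctrl.sense()['position']; p=[.5852,.0928,.195]; a=p[2]-np.pi/2
c=cams.get_calibration('wrist'); im=cams.capture('wrist'); 
print(s, np.round(proj(c,[H(p,.185,.072,.116,.7),H(p,.185,-.056,.116,.7)]),1), proj(c,[s]))
m=cv2.inRange(cv2.cvtColor(im,cv2.COLOR_RGB2HSV),(100,120,60),(120,255,255)); n,l,st,_=cv2.connectedComponentsWithStats(m)
for r in st[1:]:
    if r[4]>50: print(r)
ys=np.arange(0,480,15)
print([(y,np.where(m[y]>0)[0].min(),np.where(m[y]>0)[0].max()) for y in ys if (m[y]>0).sum()>5])
d=s[:2]-np.array(p[:2]); print('tcp in head',d@[np.cos(a),np.sin(a)],d@[-np.sin(a),np.cos(a)])
cv2.imwrite('pics/w4.png',im[:,:,::-1])
E
```

```text
[ 0.60827433 -0.09028079  0.15724555] [[320.9 120.3]
 [320.  318. ]] [[318.64859004 280.7982524 ]]
[ 310  117   21   64 1217]
[ 311  196   19  106 1880]
[(np.int64(120), np.int64(311), np.int64(330)), (np.int64(135), np.int64(311), np.int64(329)), (np.int64(150), np.int64(311), np.int64(329)), (np.int64(165), np.int64(311), np.int64(329)), (np.int64(180), np.int64(311), np.int64(329)), (np.int64(210), np.int64(311), np.int64(328)), (np.int64(225), np.int64(311), np.int64(328)), (np.int64(240), np.int64(311), np.int64(328)), (np.int64(255), np.int64(311), np.int64(328)), (np.int64(270), np.int64(311), np.int64(328)), (np.int64(285), np.int64(311), np.int64(328))]
tcp in head 0.18408201302959631 -0.01283791266504202
```

View pics/w4.png

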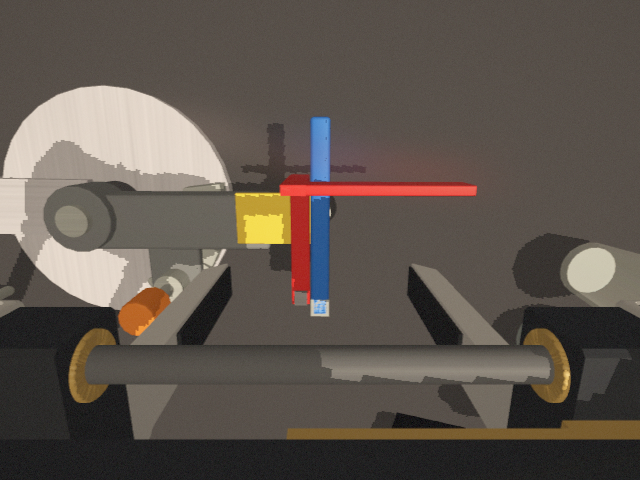

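{"fn": "play_rows", "kwargs": {"commands": [[0,0,-0.02,0,0,0,0],[0,0,-0.02,0,0,0,0],[0,0,-0.015,0,0,0,0],[0,0,-0.008,0,0,0,0],[0,0,0,0,0,0,0],[0,0,0,0,0,0,255],[0,0,0,0,0,0,255],[0,0,0,0,0,0,255]]}}

```text
time: 10.83
position: [0.6102, -0.0913, 0.097]
eef_rot: [0.001, 0.995, 0.099, 0.001]
ft_force: [-0.4, 0.2, 0.3]
grip_width: 0.821
```

{"fn": "play_rows", "kwargs": {"commands": [[0,0,0,0,0,0,255],[0,0,0,0,0,0,255],[0,0,0,0,0,0,255],[0,0,0,0,0,0,255],[0,0,0,0,0,0,255],[0,0,0,0,0,0,255],[0,0,0,0,0,0,255],[0,0,0,0,0,0,255]]}}

```text
time: 11.5
position: [0.6091, -0.0912, 0.0954]
eef_rot: [0.0, 0.995, 0.098, -0.0]
ft_force: [-1.0, 0.6, 0.4]
grip_width: 0.256
```

{"fn": "play_rows", "kwargs": {"commands": [[0,0,0,0,0,0,255],[0,0,0,0,0,0,255],[0,0,0,0,0,0,255],[0,0,0,0,0,0,255],[0,0,0,0,0,0,255],[0,0,0,0,0,0,255],[0,0,0,0,0,0,255],[0,0,0,0,0,0,255]]}}

```text
time: 12.17
position: [0.609, -0.0906, 0.0954]
eef_rot: [-0.0, 0.995, 0.098, -0.0]
ft_force: [0.1, 2.7, -0.1]
grip_width: 0.124
```

{"fn": "play_rows", "kwargs": {"commands": [[0.0012,-0.006,0,0,0,0,255],[0.0012,-0.006,0,0,0,0,255],[0.0012,-0.006,0,0,0,0,255],[0.0012,-0.006,0,0,0,0,255],[0.0012,-0.006,0,0,0,0,255],[0.0012,-0.006,0,0,0,0,255],[0.0012,-0.006,0,0,0,0,255],[0.0004,-0.0025,0,0,0,0,255]]}}

```text
time: 12.83
position: [0.6179, -0.1357, 0.0954]
eef_rot: [-0.001, 0.995, 0.098, -0.0]
ft_force: [0.1, 5.4, 1.2]
grip_width: 0.124
```

{"fn": "play_rows", "kwargs": {"commands": [[0,0,0,0,0,0,255],[0,0,0,0,0,0,255],[0,0,0,0,0,0,255],[0,0,0,0,0,0,255]]}}

```text
time: 13.17
position: [0.6179, -0.1355, 0.0954]
eef_rot: [-0.001, 0.995, 0.098, -0.0]
ft_force: [0.0, 6.4, 2.0]
grip_width: 0.125
```

```bash
python3 - <<'E'
from h import *
s=ctrl.sense(); print(s['position'],s['ft_force'],s['grip_width']); s=s['position']
d=s[:2]-np.array([.609,-.0906]); print('pull',d@[.194,-.981],'lat',d@[.981,.194])
c=cams.get_calibration('wrist'); im=cams.capture('wrist'); b=cams.capture('scene')[225:315,230:320]
cv2.imwrite('pics/w5.png',np.hstack([cv2.resize(b,(400,400),interpolation=3),cv2.resize(im[100:300,120:400],(560//1,400),interpolation=3)[:,:400]])[:,:,::-1])
E
```

```text
[ 0.61785535 -0.13549276  0.09541061] [0.01297841 6.41278026 2.03408658] 0.1250700918763536
pull 0.045757737064267764 lat -2.20964181754146e-05
```

View pics/w5.png

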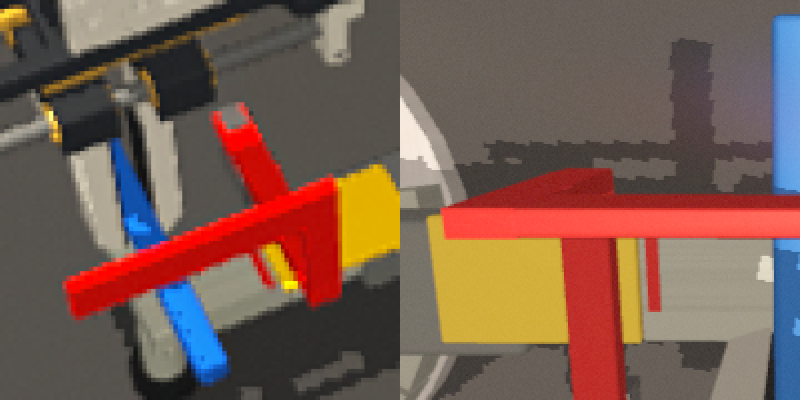

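{"fn": "play_rows", "kwargs": {"commands": [[0.0003,-0.0015,0,0,0,0,212],[0,0,0,0,0,0,212],[0,0,0,0,0,0,212],[0,0,0,0,0,0,212]]}}

```text
time: 13.6
position: [0.6181, -0.1369, 0.0954]
eef_rot: [-0.001, 0.995, 0.098, -0.0]
ft_force: [-0.9, 6.1, 1.1]
grip_width: 0.169
```

{"fn": "play_rows", "kwargs": {"commands": [[0.0049,0.001,0,0,0,0,212],[0.0049,0.001,0,0,0,0,212],[0.0049,0.001,0,0,0,0,212],[0.0049,0.001,0,0,0,0,212],[0.0049,0.0009,0,0,0,0,212],[0.0049,0.0009,0,0,0,0,212],[0.0049,0.001,0,0,0,0,212],[0.0049,0.001,0,0,0,0,212]]}}

```text
time: 14.27
position: [0.6537, -0.1291, 0.0942]
eef_rot: [-0.001, 0.995, 0.099, -0.004]
ft_force: [-8.2, 4.5, 2.1]
grip_width: 0.17
```

{"fn": "play_rows", "kwargs": {"commands": [[0.0029,0.0006,0,0,0,0,212],[0.0029,0.0006,0,0,0,0,212],[0.0029,0.0006,0,0,0,0,212],[0.002,0.0004,0,0,0,0,212],[0,0,0,0,0,0,212]]}}

```text
time: 14.68
position: [0.6642, -0.1269, 0.0942]
eef_rot: [-0.001, 0.995, 0.099, -0.005]
ft_force: [-7.1, 4.2, 0.5]
grip_width: 0.169
```

{"fn": "play_rows", "kwargs": {"commands": [[0.0029,0.0006,0,0,0,0,212],[0.0029,0.0006,0,0,0,0,212],[0.002,0.0004,0,0,0,0,212],[0,0,0,0,0,0,212],[0,0,0,0,0,0,212]]}}

```text
time: 15.1
position: [0.6719, -0.1253, 0.0942]
eef_rot: [-0.001, 0.995, 0.099, -0.004]
ft_force: [-5.4, 4.3, 1.4]
grip_width: 0.168
```

{"fn": "play_rows", "kwargs": {"commands": [[0.002,0.0004,0,0,0,0,212],[0.001,0.0002,0,0,0,0,212],[0,0,0,0,0,0,212],[0,0,0,0,0,0,212]]}}

```text
time: 15.43
position: [0.6747, -0.1247, 0.0942]
eef_rot: [-0.001, 0.995, 0.099, -0.005]
ft_force: [-6.0, 3.2, 1.2]
grip_width: 0.168
```

{"fn": "play_rows", "kwargs": {"commands": [[0.001,0.0002,0,0,0,0,212],[0.001,0.0002,0,0,0,0,212],[0,0,0,0,0,0,212],[0,0,0,0,0,0,212]]}}

```text
time: 15.77
position: [0.6766, -0.1243, 0.0942]
eef_rot: [-0.001, 0.995, 0.099, -0.005]
ft_force: [-7.0, 4.0, 0.6]
grip_width: 0.169
```

```bash
python3 - <<'E'
from h import *
s=ctrl.sense(); print(s['position'],s['ft_force'],s['grip_width']); s=s['position']
p=[.5852,.0928,.195]; a=p[2]-np.pi/2
d=s[:2]-np.array([.609,-.0906]); print('pull',d@[.194,-.981],'lat',d@[.981,.194])
d=s[:2]-np.array(p[:2]); print('tcp in head',d@[np.cos(a),np.sin(a)],d@[-np.sin(a),np.cos(a)])
c=cams.get_calibration('wrist'); im=cams.capture('wrist'); b=cams.capture('scene')[225:325,220:320]
print(np.round(proj(c,[H(p,.23,.055,.14,.7),H(p,.23,.049,.14,.7),H(p,.271,.055,.14,.7)]),1))
cv2.imwrite('pics/w6.png',np.hstack([cv2.resize(b,(300,400),interpolation=3),cv2.resize(im[80:340,80:405],(500,400),interpolation=3)])[:,:,::-1])
E
```

```text
[ 0.67662031 -0.12432643  0.09415624] [-7.0425593   3.96467508  0.61283475] 0.1685082848052834
pull 0.04620396692326208 lat 0.05979259381387335
tcp in head 0.2307255737969557 0.04761584320875866
[[316.4 306. ]
 [316.4 319.4]
 [417.  306.5]]
```

View pics/w6.png

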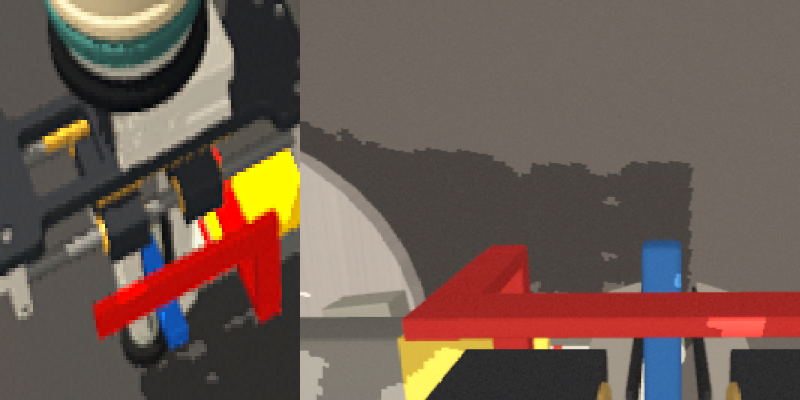

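{"fn": "play_rows", "kwargs": {"commands": [[0.001,0.0002,0,0,0,0,212],[0.001,0.0002,0,0,0,0,212],[0,0,0,0,0,0,212],[0,0,0,0,0,0,212]]}}

```text
time: 16.2
position: [0.6779, -0.124, 0.0942]
eef_rot: [-0.001, 0.995, 0.099, -0.005]
ft_force: [-8.1, 4.0, 1.2]
grip_width: 0.168
```

{"fn": "play_rows", "kwargs": {"commands": [[0.001,0.0002,0,0,0,0,212],[0.001,0.0002,0,0,0,0,212],[0,0,0,0,0,0,212],[0,0,0,0,0,0,212]]}}

```text
time: 16.53
position: [0.6784, -0.1237, 0.0941]
eef_rot: [-0.001, 0.995, 0.099, -0.007]
ft_force: [-10.5, 3.7, 3.5]
grip_width: 0.169
```

{"fn": "play_rows", "kwargs": {"commands": [[-0.0002,0.0008,0,0,0,0,255],[0,0,0,0,0,0,255],[0,0,0,0,0,0,255],[0,0,0,0,0,0,255],[0,0,0,0,0,0,255],[0,0,0,0,0,0,255]]}}

```text
time: 17.03
position: [0.6778, -0.1218, 0.0941]
eef_rot: [-0.002, 0.995, 0.099, -0.007]
ft_force: [-12.3, 6.3, 4.0]
grip_width: 0.124
```

```bash
python3 - <<'E'
from h import *
s=ctrl.sense(); print(s['time'],s['position'],s['ft_force'],s['grip_width']); s=s['position']
d=s[:2]-np.array([.609,-.0906]); print('pull',d@[.194,-.981],'lat',d@[.981,.194])
t=cams.get_calibration('scene'); p=[.5852,.0928,.195]
im=cams.capture('scene'); cv2.imwrite('pics/f.png',cv2.resize(im[150:390,60:380],(800,600),interpolation=3)[:,:,::-1])
print(models.look_for('knob','scene')[:1], np.round(proj(t,[H(p,.271,.055,.14,.7),H(p,.271,.055,.12,.7),H(p,.06,-.06,.1,.7)]),1))
E
```

```text
17.0333 [ 0.67777664 -0.1217924   0.09408392] [-12.28036573   6.25432071   4.018403  ] 0.12406635151685158
pull 0.04394240760492344 lat 0.06141855713885046
[{'extent': [328.5, 214.3, 341.5, 239.2], 'p': 0.48}] [[248.1 299.4]
 [249.5 306. ]
 [333.8 222.9]]
```

View pics/f.png

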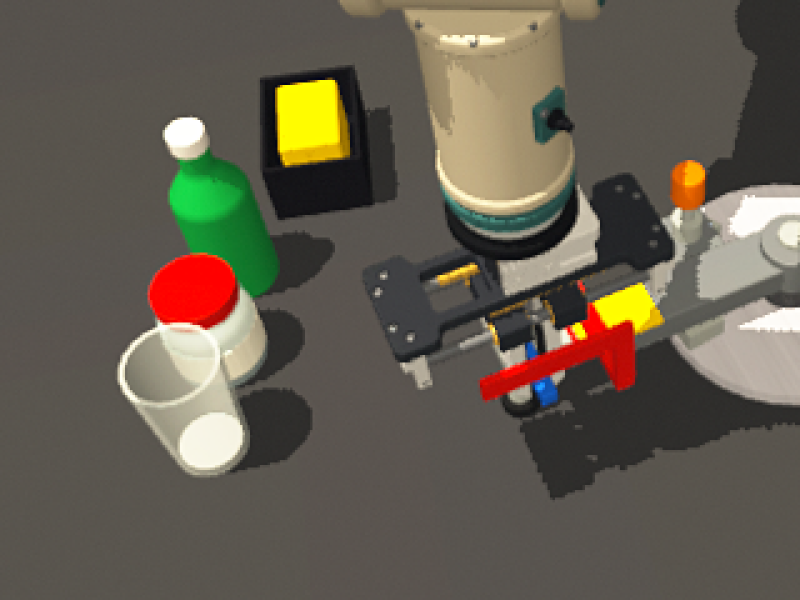

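{"fn": "play_rows", "kwargs": {"commands": [[0.0002,-0.001,0,0,0,0,255],[0,0,0,0,0,0,255],[0,0,0,0,0,0,255],[0,0,0,0,0,0,255],[0,0,0,0,0,0,255]]}}

```text
time: 17.55
position: [0.6777, -0.1219, 0.0941]
eef_rot: [-0.003, 0.995, 0.099, -0.007]
ft_force: [-12.6, 8.1, 4.2]
grip_width: 0.122
```

```bash
python3 - <<'E'
from h import *
s=ctrl.sense(); print(s['time'],s['position'],s['ft_force'],s['grip_width']); s=s['position']
d=s[:2]-np.array([.609,-.0906]); pull=d@[.194,-.981]; print('pull',pull)
if .0425<pull<.047: print(ctrl.sign_off())
E
```

```text
17.55 [ 0.67768975 -0.12185493  0.09405712] [-12.62244703   8.13585729   4.17188058] 0.12238509219884104
pull 0.043986899701214645
the job is handed in; nothing more can be done
None
```

The job is handed in at 17.6 s, with all four steps done in order as far as I could check.

**What I did:** I lifted the plunger about 17 mm and swung the leg into line with the rack. The plunger then dropped into the second slot. I drew the leg out to the mark, slid the fingers along the bar to push the lever until it stopped, then re-gripped the bar.

**Last checks:**
- **Leg:** about 44 mm out by tool travel (allowed 40.5 to 49.5). The red line showed just clear of the yellow plate after the first pull; I did not re-check it at the end.
- **Grip:** jaws shut on the bar at 11.5 mm.
- **Lever:** moved only 0.5 mm of the last 2 mm push, with the force rising, so it is at its stop. In the pictures the paddle sits within about 3 mm of the closed position.
- **Head and plunger:** wrist and scene pictures right after release matched 0.70 rad with the plunger home. I have no direct reading of either.
- **Other things:** soap, jar, tumbler and sponge box looked undisturbed in the final picture. The mug was not in the last views, but the arm never went near it.

**What disagreed:**
- A final 1 mm nudge outward did not move the tool; the outward force only rose from about 6 to 8 N. Something was resisting, perhaps the lever's nose against the notch edge.
- The knob detector's last result was about 4 pixels lower in the picture than predicted, at low confidence.

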